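# Stop the test and open the test box

### The job

Stop the running test by pressing the round key fully down and letting it come back up, then release the lid by doing the same with the long bar-shaped key; do not press the square key. Then lift the lid of the black test box and swing it right back, without flinging it, until it rests on its stop, and leave it open. Do not disturb the other things on the bench.

Things in the scene. Friction and masses are not known exactly. Their poses are not given: they have to be found in the camera images.
- test_box: fixed open-topped black shielded test box, 170 (x) x 200 (y) x 100 mm, origin at the centre of its underside; its x axis points away from the handle side, towards the hinge; the lid lies on top of it
- lid (a joint): lid angle, rad: 0 = shut, 1.7 = resting on its stop, just past upright; the hinge is stiff enough that the lid stays where it is left, and takes about 6 N at the handle to move
- lid_hinge (a point): centre of the hinge line, on the upper far edge of the box (box frame x = 85, y = 0, z = 100 mm); the hinge axis is the box's y axis; turns with the lid
- lid_handle (a point): middle of the lid's handle: a round steel bar 12 mm thick and 120 mm long, parallel to the hinge, held by a black post at each end (posts 8 mm thick, 112 mm clear between them), its axis 40 mm above the top face of the 20 mm thick lid; in the lid's frame 154 mm from the hinge towards the front and 60 mm above it; 16 mm behind the lid's front edge; 160 mm above the table when shut
- key_round (a joint): travel of the round grey key, 46 mm across, m: 0 = up, 0.006 = fully down; its spring needs about 1.5 N to start and 4.5 N fully down
- key_round_top (a point): centre of the top face of the round grey key, 46 mm across (stop key), 52 mm above the table when up; the key stands 17 mm proud of its station, a fixed black block 70 x 70 x 35 mm; z is up, x and y along the station's sides
- key_bar (a joint): travel of the long grey bar-shaped key, 20 x 60 mm, m: 0 = up, 0.006 = fully down; its spring needs about 1.5 N to start and 4.5 N fully down
- key_bar_top (a point): centre of the top face of the long grey bar-shaped key, 20 x 60 mm (lid release key), 52 mm above the table when up; the key stands 17 mm proud of its station, a fixed black block 70 x 70 x 35 mm; z is up, x and y along the station's sides
- key_square (a joint): travel of the square grey key, 36 x 36 mm, m: 0 = up, 0.006 = fully down; its spring needs about 1.5 N to start and 4.5 N fully down
- key_square_top (a point): centre of the top face of the square grey key, 36 x 36 mm (restart key, not to be pressed), 52 mm above the table when up; the key stands 17 mm proud of its station, a fixed black block 70 x 70 x 35 mm; z is up, x and y along the station's sides
- board_tray: bystander: black slotted tray 300 x 100 mm with circuit boards standing in it, 66 mm high; origin under its centre
- meter_near: bystander: black hand meter 65 x 95 x 26 mm with a pale screen; origin under its centre
- meter_far: bystander: a second such meter, 65 x 95 x 26 mm; origin under its centre
- screwdriver: bystander: screwdriver with a black handle, lying behind the box
- solvent_bottle: bystander: white bottle, 56 mm across and 140 mm high; origin under its centre
- brush: bystander: black-handled brush lying on the bench
- parts_bin: bystander: open black bin 120 x 100 x 50 mm; origin under its centre
Things that resemble listed ones, but are neither listed nor needed, are in the scene too. What is shaped like the part that bears key_square but blue or pink is not meant.

How it is judged:
By the outcome, as a careful person would: the job done as asked, in the order asked, and still so for the second after the job is handed in, with the robot touching nothing.
It also fails if it takes over 51 s, if anything falls off the work surface, if the arm or the gripper's body presses on something with over 40 N, if the wrist force passes 120 N, or if a joint passes its speed limit or range.

### The arm

A 6-joint arm with a two-finger parallel gripper is mounted at the origin on the work surface. World frame = base frame: x ahead of the robot, y to its left, z up, the work surface at z = 0. Lengths are in m, angles in rad, forces in N, time in s.
With the tool pointing down it reaches from about 0.275 to 0.85 m from the base axis. Payload 19 kg.
Tool frame: the origin (TCP) lies where the fingers leave the gripper's body, on its centre line; the fingertips stand 73 mm ahead of it and the grasp point (between the pads) lies 54 mm ahead of it; z points along the fingers, y is the line along which they close (so a half turn about z gives the same grasp; the last joint's range is limited). The gripper opens to 85 mm and grips with 20 to 120 N. Pads are 22 mm wide; open, the fingers measure 114 mm over their backs; the gripper's body (76 mm by 85 mm) begins 54 mm behind the grasp point. The pads swing forward as they close: fully open they stand 13 mm farther back than shut.
Start: joints at [-1.289, 0.15, 1.437, -0, 1.554, -0.134], TCP at [0.232, -0.526, 0.304] pointing down, gripper open.
Joint ranges: [-2.8, 2.8], [-0.68, 2.1], [0.12, 2.68], [-1.39, 4.53], [0.16, 2.79], [-2.81, 2.81]. Speed limits (rad/s): [1.89, 1.89, 2.22, 3.01, 3.01, 3.01].

### API

Orientations are given as a unit quaternion [x, y, z, w].
In Python, from bench import readout, imaging, sign_off, spotter gives the robot as it stands.
- The arm moves only by the shell command python3 -m jog 'ROWS' [FORCE]. ROWS is JSON, a list of rows, each a list of 5 numbers: the shift along the tool's x, y, z as a fraction of full scale, then the turn about the tool's z as a fraction of full scale, then the opening, from 0 (shut) to 1 (fully open). A call has 1 to 10 rows; each row is the pose to reach, as a shift and turn from the pose commanded when the call began, along the tool's axes at that moment; what a row does not reach only later rows make up. Full scale, the value 1, is 0.15 m for a shift and 90 degrees for a turn. A row lasts 1/8 s, in which the tool goes at most 62.5 mm and 10.7 degrees, less where a joint would pass 70% of its speed; a pose out of reach is approached as far as the arm can. A call with a number of a shift or a turn outside -1 to 1 is refused whole. A call with a gripper value outside its range is refused whole. The fingers move at their own pace and stop on an object; FORCE is the grip in N (left out, the last holds). Time passes only in rows, so rows that repeat a pose let the fingers close. It gives the time, the measured TCP pose, the force, the opening and the grip force at its end, in the units of the state.
- readout.read_state(): the state, without advancing time (a new reading comes with each control period).
- imaging.capture(name): name is "side" or "top" or "wrist"; returns the picture (420x560x3 uint8, blue, green, red); there is no depth.
- imaging.camera_params(name): a dict with "intrinsics" (3x3 intrinsics, pixels), "world_from_camera" (4x4, takes a point from camera to world coordinates); the wrist camera has in their place "tool_from_camera" (4x4, takes a point from camera to tool coordinates, whose origin is the TCP and whose axes are the flange's). Camera axes: x right, y down, z forward; pixel columns grow to the right and rows downward; lengths in m; the calibration is good to about 2 mm. A picture is of the moment at which its call begins: read the wrist's pose just before it. camera_params takes no time and is no camera call.
- sign_off(): hands the job in; it is judged then, once.
Trained networks look in the newest picture that a camera, given by its name, has taken for a name from the list of things; names that differ only in an ending like _2 or _b are one class to them, and where a whole thing is asked for, a point or a joint stands for the part that bears it (a point fixed in the world has none). Each returns a list of dicts, best first, with "confidence" (0 to 1); they miss things now and then, are a little off and sometimes report something else, mostly with a low value. They report only what shows in the picture. A call takes as long as a camera call. They do not tell look-alikes from the thing itself.
- spotter.search_frame(camera, thing): "point" ([x, y, z] in m, in world coordinates, good to about 4 mm: the middle of the surface that is visible of it).
- spotter.mark_of(camera, thing): "point" ([x, y, z] in m, in world coordinates, good to about 4 mm: a listed point, or the origin of a listed thing).
The state is a dict: "time": time; "joint_positions": joint angles; "joint_vel": joint speeds; "tau": joint torques, N m; "tcp_pos": TCP position; "eef_rot": TCP orientation; "force": force on the tool from outside, world axes, zero at the start; "ft_torque": the same for the moment, N m; "width": finger opening in m; "finger_force": force on a finger pad.
Only numpy, scipy, OpenCV 4.12 (cv2) and the standard library are available. Lean on these libraries where they do the work, as an engineer would, in place of code of your own. Each camera call takes 0.05 s, during which the arm holds its last target. There are 200 camera calls.

## Working session

There is one attempt and no reset: what is moved stays moved. The work goes in short steps, Python scripts to look and compute and a shell command to move; the robot and the scene stay as the last step left them, time stands still between calls to the robot, and variables do not carry over. Pictures are saved under pics/ and viewed, at most 10 in all, crops included, and the job is handed in when it is done.

```bash
mkdir -p pics; cat > h.py <<'E'
import numpy as np, cv2
from bench import readout, imaging, sign_off, spotter
from scipy.spatial.transform import Rotation as R
def snap(n,f):
    im=imaging.capture(n); cv2.imwrite('pics/'+f,im); return im
def proj(cam,p):
    c=imaging.camera_params(cam); T=np.linalg.inv(np.array(c['world_from_camera'])); q=T[:3,:3]@p+T[:3,3]
    u=np.array(c['intrinsics'])@q; return (u[:2]/u[2]).round()
E
python3 - <<'E'
from h import *
s=readout.read_state(); print(s['time'],s['tcp_pos'],s['eef_rot'],s['force'],R.from_quat(s['eef_rot']).as_matrix().round(3))
a=snap('top','top.png'); b=snap('side','side.png')
for cam in ['top','side']:
    for t in ['key_round_top','key_bar_top','key_square_top','lid_handle','lid_hinge','test_box']:
        for d in spotter.mark_of(cam,t)[:4]:
            print(cam,t,np.round(d['point'],3),round(d['confidence'],2),proj(cam,np.array(d['point'])))
print(readout.read_state()['time'])
E
```

```text
0.0 [ 0.23220301 -0.52586462  0.30327722] [ 9.78462342e-01  2.06424519e-01 -3.65661493e-05 -6.01678877e-04] [ 0.79580021 -0.37416361 -0.56191865] [[ 0.915  0.404 -0.   ]
 [ 0.404 -0.915  0.001]
 [ 0.    -0.001 -1.   ]]
top key_round_top [ 0.492 -0.361  0.05 ] 0.59 [380. 209.]
top key_round_top [ 0.422  0.401 -0.002] 0.43 [155. 226.]
top key_bar_top [ 0.538 -0.26   0.05 ] 0.64 [349. 195.]
top key_bar_top [ 0.477 -0.153  0.051] 0.55 [318. 212.]
top key_bar_top [0.612 0.429 0.001] 0.43 [148. 171.]
top key_square_top [ 0.475 -0.152  0.052] 0.57 [317. 213.]
top key_square_top [ 0.219 -0.316  0.05 ] 0.53 [365. 291.]
top key_square_top [ 0.344 -0.465  0.054] 0.48 [410. 254.]
top key_square_top [0.286 0.186 0.05 ] 0.41 [215. 268.]
top lid_handle [0.47  0.028 0.161] 0.93 [263. 212.]
top lid_hinge [0.606 0.103 0.101] 0.62 [241. 171.]
top test_box [ 0.529  0.062 -0.005] 0.91 [254. 197.]
side key_round_top [ 0.492 -0.363  0.055] 0.45 [324. 162.]
side key_bar_top [ 0.542 -0.263  0.054] 0.64 [299. 176.]
side key_square_top [0.285 0.183 0.052] 0.81 [353. 303.]
side key_square_top [ 0.341 -0.466  0.055] 0.67 [377. 156.]
side key_square_top [ 0.473 -0.15   0.051] 0.62 [311. 202.]
side lid_handle [0.467 0.03  0.161] 0.69 [295. 206.]
side lid_hinge [0.608 0.1   0.101] 0.69 [230. 230.]
side test_box [0.528 0.061 0.001] 0.78 [267. 259.]
0.7
```

View pics/top.png

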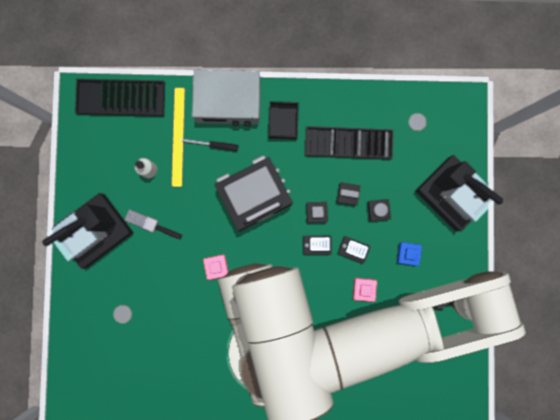

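View pics/side.png

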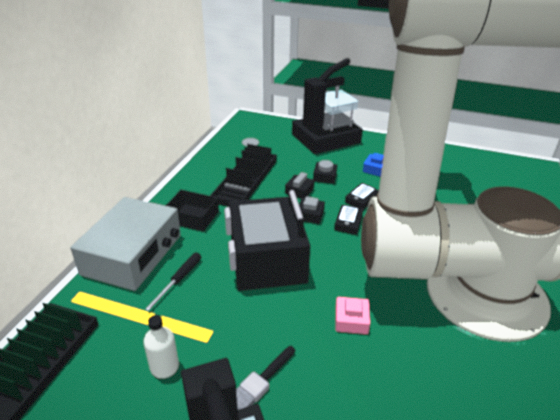

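Top view: the round key is at (379,210), the bar key at (348,194) and the grey square key at (317,212). The look-alikes are blue at (409,254) and pink at (215,267) and (365,290). The black box with the pale lid is at (254,195), with its handle on the lower right edge at (263,212). The side view agrees. I'll confirm the keys in one crop.

```bash
python3 - <<'E'
from h import *
a=cv2.imread('pics/top.png')[150:310,200:430]
cv2.imwrite('pics/crop.png',cv2.resize(a,None,fx=3.4,fy=3.4,interpolation=cv2.INTER_CUBIC))
M=R.from_quat(readout.read_state()['eef_rot']).as_matrix(); p=readout.read_state()['tcp_pos']
print((M.T@(np.array([.492,-.362,.052+.073])-p)/.15).round(3))
E
```

```text
[ 2.026 -0.301  1.193]
```

View pics/crop.png

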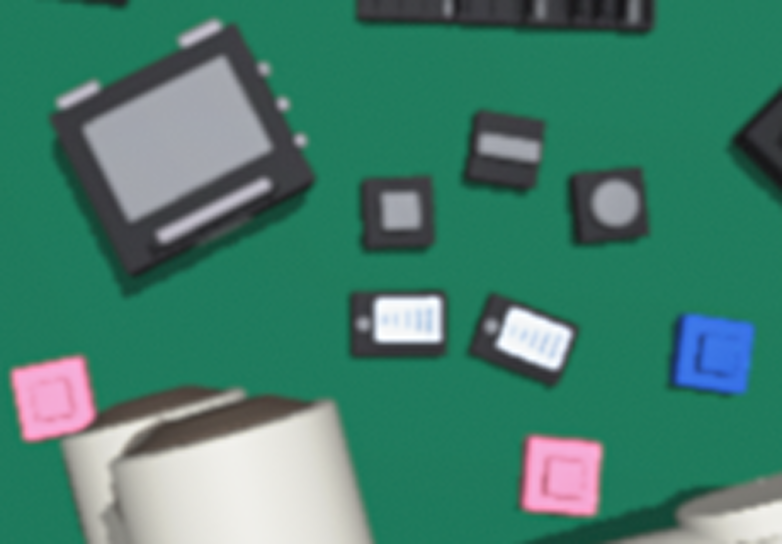

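The crop confirms it: round key at (615,203), long bar key at (509,149), and the grey square key not to be pressed at (400,210). Blue and pink are not meant. I'll move over the round key with the fingers shut.

```bash
python3 -m jog '[[0.35,-0.05,0,0,0],[0.7,-0.1,0,0,0],[1,-0.15,0,0,0],[1,-0.15,0,0,0]]' 40
python3 -m jog '[[0.35,-0.05,0.2,0,0],[0.7,-0.1,0.5,0,0],[1,-0.15,0.9,0,0],[1.0,-0.15,0.9,0,0],[1.0,-0.15,0.9,0,0]]'
python3 - <<'E'
from h import *
s=readout.read_state(); print(s['time'],s['width']); snap('wrist','w1.png')
M=R.from_quat(s['eef_rot']).as_matrix(); p=s['tcp_pos']
for d in spotter.mark_of('wrist','key_round_top')[:2]: print(d)
print((M.T@(np.array([.492,-.362,.052+.073])-p)/.15).round(3))
E
```

```text
time: 1.2
tcp_pos: [0.3625, -0.4432, 0.304]
eef_rot: [0.978, 0.208, 0.0, -0.0]
force: [0.2, -1.2, 0.0]
width: 0.0126
finger_force: 0.0
time: 1.82
tcp_pos: [0.4883, -0.3638, 0.1684]
eef_rot: [0.978, 0.207, -0.001, -0.001]
force: [-0.5, -0.8, 0.3]
width: -0.0001
finger_force: 0.0
1.825 -0.00010479355921410244
{'point': [0.4865, -0.3687, 0.0512], 'confidence': 0.68}
{'point': [0.3534, -0.2797, 0.0029], 'confidence': 0.55}
[ 0.028 -0.     0.289]
```

```bash
python3 -m jog '[[0,0,0.2,0,0],[0,0,0.28,0,0],[0,0,0.31,0,0],[0,0,0.33,0,0],[0,0,0.335,0,0],[0,0,0.335,0,0]]'
```

```text
time: 2.68
tcp_pos: [0.4887, -0.364, 0.1193]
eef_rot: [0.978, 0.206, 0.0, 0.001]
force: [-0.8, -2.1, 4.0]
width: -0.0003
finger_force: 2.0
```

```bash
python3 -m jog '[[0,0,0.007,0,0],[0,0,0.014,0,0],[0,0,0.014,0,0]]'
```

```text
time: 3.05
tcp_pos: [0.4888, -0.364, 0.1183]
eef_rot: [0.978, 0.206, 0.0, 0.001]
force: [-7.2, 1.5, 23.3]
width: -0.0002
finger_force: 11.2
```

```bash
python3 -m jog '[[0,0,-0.2,0,0],[0,0,-0.35,0,0],[0.2,-0.16,-0.35,0,0],[0.4,-0.32,-0.35,0,0],[0.59,-0.485,-0.35,0,0],[0.59,-0.485,-0.35,0,0],[0.59,-0.485,-0.35,0,0]]'
python3 - <<'E'
from h import *
s=readout.read_state(); print(s['time']); snap('wrist','w2.png')
M=R.from_quat(s['eef_rot']).as_matrix(); p=s['tcp_pos']
for d in spotter.mark_of('wrist','key_bar_top')[:3]: print(d)
for d in spotter.mark_of('wrist','key_round_top')[:3]: print(d)
print((M.T@(np.array([.540,-.262,.052+.073])-p)/.15).round(3))
E
```

```text
time: 3.92
tcp_pos: [0.54, -0.2614, 0.1689]
eef_rot: [0.978, 0.207, -0.0, -0.0]
force: [-0.3, -0.2, 0.6]
width: 0.0003
finger_force: 0.0
3.925
{'point': [0.5434, -0.2598, 0.0507], 'confidence': 0.98}
{'point': [0.486, -0.3672, 0.0522], 'confidence': 0.85}
[-0.002  0.004  0.293]
```

View pics/w2.png

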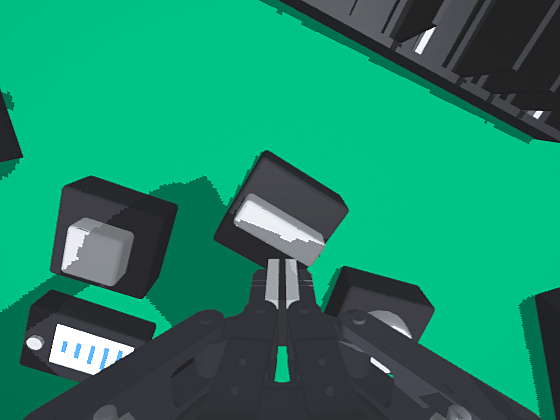

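The wrist view shows the bar key at (280,228), with the shut fingers above and just in front of it. The square key at (97,252) is well clear, so I'll press the bar.

```bash
python3 -m jog '[[0.01,-0.005,0.2,0,0],[0.01,-0.005,0.28,0,0],[0.01,-0.005,0.31,0,0],[0.01,-0.005,0.33,0,0],[0.01,-0.005,0.34,0,0],[0.01,-0.005,0.345,0,0],[0.01,-0.005,0.345,0,0]]'
```

```text
time: 4.95
tcp_pos: [0.5412, -0.2603, 0.1185]
eef_rot: [0.978, 0.206, 0.0, 0.001]
force: [-6.1, 1.1, 11.8]
width: 0.0003
finger_force: 5.9
```

```bash
python3 -m jog '[[0,0,-0.2,0,0],[0,0,-0.6,0,0],[0,0,-1,0,0],[0.05,-0.35,-1,0,0.5],[0.1,-0.7,-1,0,0.8],[0.15,-0.9,-1,0,0.8],[0.15,-0.9,-1,0,0.8]]'
python3 -m jog '[[0.05,-0.3,-0.3,0.12,0.8],[0.1,-0.6,-0.3,0.24,0.8],[0.19,-0.9,-0.3,0.36,0.8],[0.19,-0.95,-0.3,0.48,0.8],[0.19,-0.95,-0.3,0.6,0.8],[0.19,-0.95,-0.3,0.72,0.8],[0.19,-0.95,-0.3,0.84,0.8],[0.19,-0.95,-0.3,0.958,0.8],[0.19,-0.95,-0.3,0.958,0.8],[0.19,-0.95,-0.3,0.958,0.8]]'
python3 - <<'E'
from h import *
s=readout.read_state(); print(s['time'],s['joint_positions']); snap('wrist','w3.png'); snap('top','t3.png')
M=R.from_quat(s['eef_rot']).as_matrix(); p=s['tcp_pos']; print(M.round(3))
for c in ['wrist','top']:
  for t in ['lid_handle','lid_hinge','key_bar_top','key_round_top']:
    for d in spotter.mark_of(c,t)[:1]: print(c,t,np.round(d['point'],4),d['confidence'],(M.T@(np.array(d['point'])-p)/.15).round(3))
E
```

```text
time: 5.82
tcp_pos: [0.5071, -0.1257, 0.2682]
eef_rot: [0.978, 0.208, 0.001, 0.0]
force: [-0.8, 0.3, 0.3]
width: 0.0681
finger_force: 0.0
time: 7.08
tcp_pos: [0.4759, 0.0141, 0.3124]
eef_rot: [0.856, -0.517, 0.0, -0.0]
force: [0.2, 0.3, 0.1]
width: 0.068
finger_force: 0.0
7.075 [-1.32465524e-01 -6.07492461e-02  1.64062497e+00  7.82651982e-05
  1.56153326e+00  2.52393832e+00]
[[ 0.466 -0.885  0.   ]
 [-0.885 -0.466  0.   ]
 [ 0.    -0.    -1.   ]]
wrist lid_handle [0.4662 0.0289 0.1608] 0.62 [-0.118  0.011  1.011]
wrist lid_hinge [0.6017 0.0992 0.0984] 0.7 [-0.111 -1.006  1.427]
top lid_handle [0.4701 0.0273 0.1608] 0.87 [-0.096 -0.007  1.011]
top lid_hinge [0.606  0.1039 0.1005] 0.82 [-0.125 -1.046  1.413]
top key_bar_top [ 0.5433 -0.2618  0.0483] 0.64 [1.836 0.461 1.761]
top key_round_top [ 0.4906 -0.3631  0.0509] 0.62 [2.27  1.086 1.743]
```

View pics/w3.png

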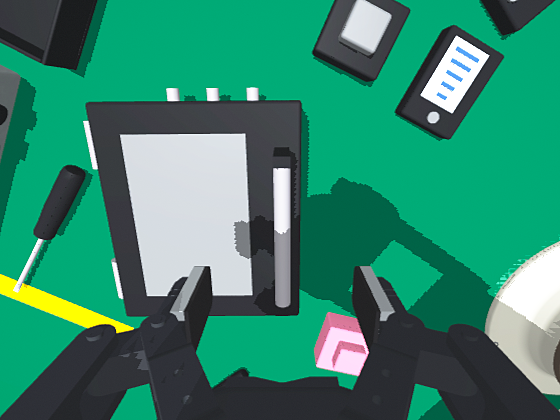

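The wrist view shows the handle bar at column 282, midway between the fingers (about 205 and 360), and aligned with them. Joint 6 is near its limit here, so I'll take the equivalent half turn first, then come down.

```bash
python3 -m jog '[[-0.1,0,0,-0.11,0.8],[-0.1,0,0,-0.22,0.8],[-0.1,0,0,-0.33,0.8],[-0.1,0,0,-0.44,0.8],[-0.1,0,0,-0.55,0.8],[-0.1,0,0,-0.66,0.8],[-0.1,0,0,-0.77,0.8],[-0.1,0,0,-0.88,0.8],[-0.1,0,0,-1,0.8],[-0.1,0,0,-1,0.8]]'
python3 -m jog '[[0,0,0,-0.11,0.8],[0,0,0,-0.22,0.8],[0,0,0,-0.33,0.8],[0,0,0,-0.44,0.8],[0,0,0,-0.55,0.8],[0,0,0,-0.66,0.8],[0,0,0,-0.77,0.8],[0,0,0,-0.88,0.8],[0,0,0,-1,0.8],[0,0,0,-1,0.8]]'
python3 - <<'E'
from h import *
s=readout.read_state(); print(s['time'],s['joint_positions']); snap('wrist','w4.png')
M=R.from_quat(s['eef_rot']).as_matrix(); p=s['tcp_pos']; print(M.round(3))
for c in ['wrist']:
  for t in ['lid_handle']:
    for d in spotter.mark_of(c,t)[:1]: print(c,t,np.round(d['point'],4),d['confidence'],(M.T@(np.array(d['point'])-p)/.15).round(3))
E
```

```text
time: 8.82
tcp_pos: [0.4688, 0.0277, 0.3123]
eef_rot: [0.971, 0.238, 0.0, -0.0]
force: [-0.7, 0.3, -0.8]
width: 0.068
finger_force: 0.0
time: 10.07
tcp_pos: [0.4688, 0.0277, 0.3123]
eef_rot: [0.52, 0.854, 0.0, -0.0]
force: [0.0, 0.4, -0.3]
width: 0.0683
finger_force: 0.0
10.075 [-1.05302921e-01 -7.46422122e-02  1.65377969e+00  1.11128470e-04
  1.56250954e+00 -5.82256704e-01]
[[-0.459  0.888 -0.   ]
 [ 0.888  0.459  0.   ]
 [ 0.     0.    -1.   ]]
wrist lid_handle [0.4652 0.029  0.1598] 0.82 [ 0.018 -0.017  1.017]
```

View pics/w4.png

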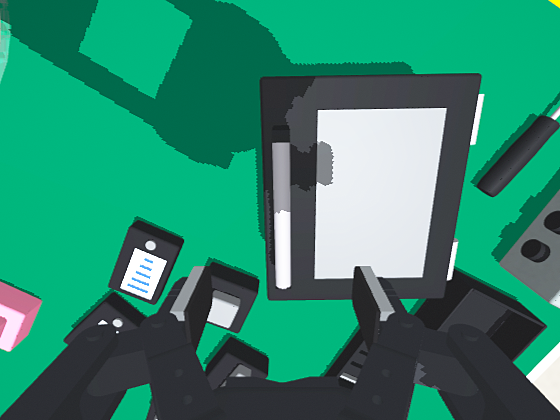

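The bar at column 282 is centred between the fingers. I'll descend and grip.

```bash
python3 -m jog '[[0,-0.005,0.25,0,0.8],[0,-0.005,0.5,0,0.8],[0,-0.005,0.65,0,0.8],[0,-0.005,0.65,0,0.8],[0,-0.005,0.65,0,0.4],[0,-0.005,0.65,0,0],[0,-0.005,0.65,0,0],[0,-0.005,0.65,0,0],[0,-0.005,0.65,0,0]]' 40
```

```text
time: 11.3
tcp_pos: [0.4686, 0.0275, 0.2155]
eef_rot: [0.518, 0.855, 0.001, 0.001]
force: [4.3, 2.8, 4.0]
width: 0.0104
finger_force: 39.1
```

```bash
python3 - <<'E'
import numpy as np
f=lambda t:np.array([-np.cos(np.radians(21.29+t)),-np.sin(np.radians(21.29+t))])*.1653/.15
for a,b in [(0,25),(25,50),(50,75),(75,97.4)]:
    print(a,[list((f(t)-f(a)).round(3)) for t in np.linspace(a,b,11)[1:]])
E
```

```text
0 [[np.float64(0.018), np.float64(-0.044)], [np.float64(0.039), np.float64(-0.088)], [np.float64(0.061), np.float64(-0.131)], [np.float64(0.085), np.float64(-0.172)], [np.float64(0.111), np.float64(-0.213)], [np.float64(0.139), np.float64(-0.252)], [np.float64(0.168), np.float64(-0.29)], [np.float64(0.199), np.float64(-0.327)], [np.float64(0.231), np.float64(-0.362)], [np.float64(0.265), np.float64(-0.396)]]
25 [[np.float64(0.035), np.float64(-0.032)], [np.float64(0.072), np.float64(-0.063)], [np.float64(0.11), np.float64(-0.093)], [np.float64(0.15), np.float64(-0.12)], [np.float64(0.19), np.float64(-0.146)], [np.float64(0.232), np.float64(-0.17)], [np.float64(0.275), np.float64(-0.192)], [np.float64(0.318), np.float64(-0.212)], [np.float64(0.363), np.float64(-0.231)], [np.float64(0.408), np.float64(-0.247)]]
50 [[np.float64(0.046), np.float64(-0.014)], [np.float64(0.092), np.float64(-0.027)], [np.float64(0.139), np.float64(-0.037)], [np.float64(0.187), np.float64(-0.046)], [np.float64(0.234), np.float64(-0.052)], [np.float64(0.282), np.float64(-0.056)], [np.float64(0.33), np.float64(-0.058)], [np.float64(0.378), np.float64(-0.058)], [np.float64(0.426), np.float64(-0.056)], [np.float64(0.474), np.float64(-0.052)]]
75 [[np.float64(0.043), np.float64(0.006)], [np.float64(0.085), np.float64(0.013)], [np.float64(0.127), np.float64(0.022)], [np.float64(0.169), np.float64(0.032)], [np.float64(0.21), np.float64(0.044)], [np.float64(0.251), np.float64(0.058)], [np.float64(0.292), np.float64(0.073)], [np.float64(0.331), np.float64(0.09)], [np.float64(0.37), np.float64(0.109)], [np.float64(0.408), np.float64(0.129)]]
```

```bash
python3 -m jog '[[0,0.018,-0.044,0,0],[0,0.039,-0.088,0,0],[0,0.061,-0.131,0,0],[0,0.085,-0.172,0,0],[0,0.111,-0.213,0,0],[0,0.139,-0.252,0,0],[0,0.168,-0.29,0,0],[0,0.2,-0.327,0,0],[0,0.231,-0.362,0,0],[0,0.265,-0.396,0,0]]'
```

```text
time: 12.55
tcp_pos: [0.5025, 0.0455, 0.2752]
eef_rot: [0.518, 0.855, -0.001, -0.001]
force: [-18.2, -6.7, 10.9]
width: 0.0107
finger_force: 39.8
```

The lid is turning with about 6 N tangential, plus some radial load. I'll ease outward about 2 mm and continue.

```bash
python3 -m jog '[[0,0.028,-0.036,0,0],[0,0.063,-0.073,0,0],[0,0.1,-0.104,0,0],[0,0.14,-0.132,0,0],[0,0.18,-0.158,0,0],[0,0.222,-0.182,0,0],[0,0.265,-0.205,0,0],[0,0.31,-0.225,0,0],[0,0.355,-0.244,0,0],[0,0.402,-0.261,0,0]]'
```

```text
time: 13.8
tcp_pos: [0.5566, 0.0742, 0.3152]
eef_rot: [0.518, 0.855, 0.0, 0.0]
force: [-3.4, -0.9, -4.3]
width: 0.0107
finger_force: 40.1
```

```bash
python3 -m jog '[[0,0.046,-0.014,0,0],[0,0.092,-0.026,0,0],[0,0.139,-0.036,0,0],[0,0.187,-0.045,0,0],[0,0.234,-0.051,0,0],[0,0.282,-0.055,0,0],[0,0.33,-0.057,0,0],[0,0.378,-0.057,0,0],[0,0.426,-0.055,0,0],[0,0.474,-0.051,0,0]]'
python3 -m jog '[[0,0.035,0.004,0,0],[0,0.07,0.01,0,0],[0,0.105,0.017,0,0],[0,0.14,0.025,0,0],[0,0.17,0.032,0,0],[0,0.2,0.041,0,0],[0,0.23,0.05,0,0],[0,0.26,0.061,0,0],[0,0.285,0.07,0,0],[0,0.31,0.08,0,0]]'
```

```text
time: 15.05
tcp_pos: [0.6199, 0.1074, 0.3223]
eef_rot: [0.518, 0.856, 0.001, 0.0]
force: [-3.8, 1.6, 16.5]
width: 0.0103
finger_force: 42.9
time: 16.3
tcp_pos: [0.6611, 0.129, 0.3102]
eef_rot: [0.518, 0.856, 0.001, 0.0]
force: [-5.1, 4.5, 5.3]
width: 0.01
finger_force: 42.2
```

```bash
python3 -m jog '[[0,0.02,0.009,0,0],[0,0.04,0.018,0,0],[0,0.06,0.028,0,0],[0,0.075,0.036,0,0],[0,0.088,0.043,0,0],[0,0.098,0.048,0,0],[0,0.098,0.048,0,0]]'
```

```text
time: 17.18
tcp_pos: [0.6741, 0.1359, 0.3026]
eef_rot: [0.518, 0.856, 0.001, -0.0]
force: [-3.5, 4.9, 2.0]
width: 0.0109
finger_force: 42.5
```

Not against the stop yet (tangential force is still small), so I'll continue in small steps.

```bash
python3 -m jog '[[0,0.01,0.005,0,0],[0,0.02,0.01,0,0],[0,0.02,0.01,0,0]]'
python3 -m jog '[[0,0.01,0.005,0,0],[0,0.02,0.011,0,0],[0,0.02,0.011,0,0]]'
```

```text
time: 17.55
tcp_pos: [0.6755, 0.1366, 0.302]
eef_rot: [0.518, 0.855, -0.001, -0.001]
force: [-23.8, -2.5, 12.9]
width: 0.0103
finger_force: 43.8
time: 17.92
tcp_pos: [0.6762, 0.1369, 0.3019]
eef_rot: [0.518, 0.855, -0.003, -0.002]
force: [-53.9, -14.2, 33.1]
width: 0.0103
finger_force: 46.8
```

It's on the stop. I'll unload, open partway (the lid face is 40 mm away) and lift clear.

```bash
python3 -m jog '[[0,-0.015,-0.008,0,0],[0,-0.03,-0.016,0,0],[0,-0.03,-0.016,0,0.2],[0,-0.03,-0.016,0,0.35],[0,-0.03,-0.016,0,0.35],[0,-0.03,-0.016,0,0.35]]'
python3 -m jog '[[0,-0.03,-0.1,0,0.35],[0,-0.03,-0.25,0,0.35],[0,-0.03,-0.5,0,0.35],[0,-0.03,-0.8,0,0.35],[0,-0.03,-0.8,0,0.35]]'
python3 - <<'E'
from h import *
a=snap('side','s5.png'); b=snap('top','t5.png')
for c in ['side','top']:
  for d in spotter.mark_of(c,'lid_handle')[:2]: print(c,np.round(d['point'],3),d['confidence'])
cv2.imwrite('pics/end.png',cv2.resize(np.hstack([a,b]),(800,300)))
print(readout.read_state()['time'])
h=np.array([.607,.1015]); print(h+.0793*np.array([.888,.459]), .1+.145)
E
```

```text
time: 18.68
tcp_pos: [0.6754, 0.1357, 0.301]
eef_rot: [0.518, 0.855, 0.0, -0.0]
force: [-0.0, 0.9, 0.4]
width: 0.0299
finger_force: 0.0
time: 19.3
tcp_pos: [0.6711, 0.1335, 0.4264]
eef_rot: [0.518, 0.855, 0.002, 0.003]
force: [-0.4, -0.4, -0.5]
width: 0.0299
finger_force: 0.0
side [0.676 0.141 0.246] 0.77
top [0.672 0.138 0.246] 0.81
19.5
[0.6774184 0.1378987] 0.245
```

View pics/end.png

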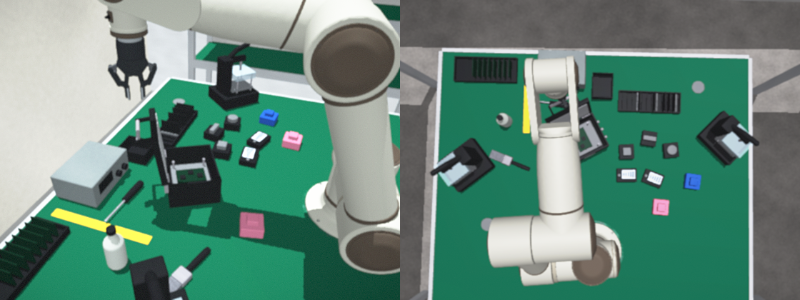

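Lid stands just past upright, with the handle at the position computed for 1.7 rad. The gripper is clear above it, and the other things on the bench haven't moved. Handing in.

```bash
python3 -c "
from bench import sign_off; print(sign_off())"
```

```text
the job is handed in; nothing more can be done
None
```

I pressed the round key and then the bar key fully down and let each come back up. I then swung the lid slowly back onto its stop and left it open, and handed the job in at about 19.5 s with the gripper clear. The square key was not pressed, and in the final pictures the other things on the bench looked undisturbed.

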